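# Sanitise a basting brush and put it away

### The job

The washed basting brush is waiting head down in the open wire drying stand. Lift it out, dip its bristles completely below the rim of the round dry sanitiser well and hold it there for a full second without touching the well, then lift it clear and stand it head down, all the way in, in the narrow rectangular storage sleeve. Leave the tin, the ramekin and the pepper mill where they are.

Things in the scene. Friction and masses are not known exactly. Their poses are not given: they have to be found in the camera images.
- brush: basting brush, 190 mm, 90 g, at first upright, bristles down in the stand. Origin: centre of bristle end; z along the brush to the handle end, x thin, y broad direction. From the bristle end: cream bristles 18 (x) x 44 (y) mm, z 0 to 58; steel ferrule 20 x 48, z 55 to 77; wooden shoulder narrowing to z 98; straight pale wooden handle 16 (x) x 25 (y), z 98 to 190
- brush_tip (a point): point of the brush at the centre of its bristle end (the brush's origin)
- brush_grip (a point): point on the brush's long axis, in the middle of the straight handle, 160 mm from the bristle end
- stand: open wire drying stand, fixed, 55 mm high: steel base plate 90 (x) x 110 (y) x 8 mm, origin under its centre, z up. Two rectangular frames of 6 mm wire (24 and 52 mm above the table) leave an opening of 23 (x) x 49 (y) mm over the centre, where the brush stands on the plate, bristle end at z 8 mm, its x and y along the stand's
- well: dry sanitiser well, fixed: a round open steel cup, 92 mm outer and 86 mm inner diameter, on a black round foot 124 mm wide. Rim 110 mm above the table (111.5 mm over the bead), inner floor 20 mm above the table. Origin under the centre, z up
- well_rim (a point): centre of the mouth of the well, 110 mm above the table
- sleeve: narrow rectangular storage sleeve, fixed: upright open-topped steel box, inside 36 (x) x 62 (y) mm, walls 3 mm, rim 95 mm and inner floor 6 mm above the table, on a flange 85 x 105 x 6 mm. Origin under its centre, z up; the brush goes in with its broad direction along the sleeve's y axis, either way round
- sleeve_mouth (a point): centre of the mouth of the sleeve, 95 mm above the table
- tomato_tin: bystander: plain steel tin, 75 mm wide, 58 mm high, loose; origin under its centre
- ramekin: bystander: white ramekin, 69 mm wide, 34 mm high, loose; origin under its centre
- pepper_mill: bystander: wooden pepper mill, 58 mm wide, 170 mm high, loose; origin under its centre
Not all that is in view belongs to the job. There is more than one size of the brush; the job needs the middle-sized.

How it is judged:
By the outcome, as a careful person would: the job done as asked, in the order asked, and still so for the second after the job is handed in, with the robot touching nothing.
It also fails if it takes over 54 s, if anything falls off the work surface, if the arm or the gripper's body presses on something with over 40 N, if the wrist force passes 120 N, or if a joint passes its speed limit or range.

### The arm

A 7-joint arm with a two-finger parallel gripper is mounted at the origin on a cart in front of the work surface, level with it; the furniture and walls round the work are solid. World frame = base frame: x ahead of the robot, y to its left, z up, the work surface at z = 0. Lengths are in m, angles in rad, forces in N, time in s.
With the tool pointing down it reaches from about 0.4 to 0.85 m from the base axis. Payload 4.5 kg.
Tool frame: the origin (TCP) lies between the finger pads; the fingertips stand r.tip_reach ahead of it and the grasp point (between the pads) lies 3 mm ahead of it (r.tip_reach is the distance from the TCP to the fingertips, in m); z points along the fingers, y is the line along which they close (so a half turn about z gives the same grasp; the last joint's range is limited). The gripper opens to 88 mm and grips with 3 to 60 N. Pads are 18 mm wide; open, the fingers measure 123 mm over their backs; the gripper's body (75 mm by 187 mm) begins 45 mm behind the grasp point.
Start: joints at [1.375, 0.689, -0.195, 1.565, 0.157, 0.902, -0.215], TCP at [0.142, -0.609, 0.261] pointing down, gripper open.
Joint ranges: [-3.01, 3.01], [-0.46, 2.08], [-1.47, 1.51], [0.13, 2.56], [-1, 4.14], [0.04, 2.09], [-2.66, 2.66]. Speed limits (rad/s): [2.57, 2.57, 3.14, 3.14, 3.14, 3.14, 3.14].

### API

Orientations are given as a unit quaternion [x, y, z, w].
In Python, from plant import r gives the robot as it stands.
- The arm moves only by the tool step_arm, never from a script. Its argument "motion" is a list of rows, each an object with "dp": the shift along the tool's x, y, z in mm, a list of three; "twist": the turn, a rotation vector about the tool's x, y, z in rad, a list of three; "hand": the opening, from -1 (shut) to 1 (fully open). In form: [{"dp": [dx, dy, dz], "twist": [rx, ry, rz], "hand": hand}, ...]. A call has 1 to 5 rows; each row is the pose to reach, as a shift and turn from the pose commanded when the call began, along the tool's axes at that moment; what a row does not reach only later rows make up. A row lasts 1/8 s, in which the tool goes at most 62.5 mm and 10.7 degrees, less where a joint would pass 70% of its speed; a pose out of reach is approached as far as the arm can. A call with a gripper value outside its range is refused whole. The fingers move at their own pace and stop on an object; "force" is the grip in N (left out, the last holds). Time passes only in rows, so rows that repeat a pose let the fingers close. It gives the time, the measured TCP pose, the force, the opening and the grip force at its end, in the units of the state.
- r.get_state(): the state, without advancing time (a new reading comes with each control period).
- r.snapshot(name): name is "scene" or "top"; returns a dict with "pixels" (480x640x3 uint8, red, green, blue), "depth" (480x640 float32, m along the optical axis (not along the pixel's ray), 0 where there is no reading), "fx", "fy", "cx", "cy" (pixels), "xyz" and "orientation" of the camera in the world. Camera axes: x right, y down, z forward; pixel columns grow to the right and rows downward; lengths in m; the calibration is good to about 2 mm. A picture is of the moment at which its call begins.
- r.finish_job(): hands the job in; it is judged then, once.
Trained networks look in the newest picture that a camera, given by its name, has taken for a name from the list of things; names that differ only in an ending like _2 or _b are one class to them, and where a whole thing is asked for, a point or a joint stands for the part that bears it (a point fixed in the world has none). Each returns a list of dicts, best first, with "score" (0 to 1); they miss things now and then, are a little off and sometimes report something else, mostly with a low value. They report only what shows in the picture. A call takes as long as a camera call. They do not tell look-alikes from the thing itself.
- r.search_frame(camera, thing): "at" ([x, y, z] in m, in the coordinates of the camera as it stood for that picture, good to about 4 mm: the middle of the surface that is visible of it).
The state is a dict: "clock": time; "q": joint angles; "qd": joint speeds; "joint_torque": joint torques, N m; "tool_pos": TCP position; "eef_rot": TCP orientation; "contact_force": force on the tool from outside, world axes, zero at the start; "moment": the same for the moment, N m; "opening": opening from 0.0 (shut) to 1.0 (fully open); "finger_force": force on a finger pad.
Only numpy, scipy, OpenCV 4.12 (cv2) and the standard library are available. Lean on these libraries where they do the work, as an engineer would, in place of code of your own. Each camera call takes 0.05 s, during which the arm holds its last target. There are 200 camera calls.

## Working session

There is one attempt and no reset: what is moved stays moved. The work goes in short steps, Python scripts to look and compute and a tool call to move; the robot and the scene stay as the last step left them, time stands still between calls to the robot, and variables do not carry over. Pictures are saved under pics/ and viewed, at most 10 in all, crops included, and the job is handed in when it is done.

Besides the shell and the picture viewer there is one more tool, called after ">>>" as name([rows], argument=value, ...), one row to a line, values as JSON. step_arm: Moves the arm, as the interface text tells. Its arguments: {"type":"object","properties":{"motion":{"type":"array"},"force":{"type":"number"}},"required":["motion"]}

```bash
mkdir -p pics
cat > h.py <<'E'
import numpy as np, cv2
from scipy.spatial.transform import Rotation as R
from plant import r
def snap(n,f=None):
    s=r.snapshot(n)
    if f: cv2.imwrite('pics/'+f,s['pixels'][:,:,::-1])
    return s
def w(s,p): return R.from_quat(s['orientation']).apply(p)+np.array(s['xyz'])
def cloud(s):
    d=s['depth'];v,u=np.mgrid[:480,:640]
    P=np.stack([(u-s['cx'])/s['fx']*d,(v-s['cy'])/s['fy']*d,d],-1)
    W=w(s,P.reshape(-1,3)).reshape(480,640,3); W[d==0]=np.nan
    return W
E
python3 - <<'E'
from h import *
np.set_printoptions(precision=4,suppress=True)
for c in ['scene','top']:
    s=snap(c,c+'0.png'); np.savez(c+'0.npz',**s)
    print(c,s['xyz'],s['orientation'],s['fx'])
    for t in ['brush','stand','well','sleeve','tomato_tin','ramekin','pepper_mill']:
        for d in r.search_frame(c,t)[:4]:
            p=np.array(d['at']);print(t,round(d['score'],2),w(s,p),(p[:2]/p[2]*s['fx']+[s['cx'],s['cy']]).round())
print(r.get_state(),r.tip_reach)
E
```

```text
scene [0.1241 0.7637 0.7436] [-0.2311  0.862  -0.4371  0.1115] 451.70000425481226
brush 0.67 [ 0.4859 -0.165   0.1129] [376. 208.]
brush 0.66 [ 0.3588 -0.2125  0.115 ] [429. 213.]
brush 0.66 [ 0.6125 -0.2089  0.0594] [340. 205.]
brush 0.66 [ 0.4795 -0.1555  0.0105] [373. 242.]
stand 0.94 [ 0.4817 -0.156   0.01  ] [373. 242.]
well 0.76 [0.5344 0.1155 0.0595] [303. 280.]
sleeve 0.7 [0.5059 0.2864 0.0349] [271. 343.]
sleeve 0.54 [0.6858 0.0162 0.0771] [273. 232.]
sleeve 0.25 [0.5387 0.116  0.0594] [301. 279.]
tomato_tin 0.79 [0.4266 0.0967 0.0572] [349. 292.]
ramekin 0.92 [ 0.6689 -0.095   0.0172] [302. 231.]
pepper_mill 0.92 [0.685  0.0156 0.0795] [273. 231.]
top [0.376  0.0382 1.1319] [-0.7036  0.7057 -0.055   0.0628] 537.0316212326322
brush 0.87 [ 0.3582 -0.2161  0.1362] [467. 340.]
brush 0.8 [ 0.6103 -0.2106  0.0695] [450. 212.]
brush 0.74 [ 0.4831 -0.1668  0.1385] [438. 271.]
stand 0.7 [ 0.4807 -0.1679  0.0091] [426. 279.]
well 0.89 [0.5442 0.087  0.0201] [304. 249.]
sleeve 0.58 [0.5149 0.2731 0.0076] [216. 263.]
tomato_tin 0.59 [0.4304 0.0789 0.0544] [307. 302.]
ramekin 0.77 [ 0.6724 -0.0901  0.0047] [386. 191.]
ramekin 0.75 [0.6801 0.0033 0.1352] [345. 170.]
pepper_mill 0.9 [0.6839 0.0035 0.1364] [345. 167.]
{'clock': 0.8, 'q': array([ 1.3748,  0.6891, -0.1946,  1.5653,  0.1573,  0.9025, -0.2151]), 'qd': array([-0.0009, -0.0022, -0.0014, -0.0005,  0.0009, -0.0028, -0.0021]), 'joint_torque': array([  0.0004, -52.7452,  -1.2668, -15.3743,  -0.0518,  -0.001 ,
        -0.    ]), 'tool_pos': array([ 0.1424, -0.6086,  0.2608]), 'eef_rot': array([0.9934, 0.1146, 0.    , 0.    ]), 'contact_force': array([ 0.1627, -0.1525,  0.2427]), 'moment': array([0.042 , 0.0024, 0.0036]), 'finger_force': 0.0, 'opening': 0.9990237590974672} 0.022
```

View pics/scene0.png

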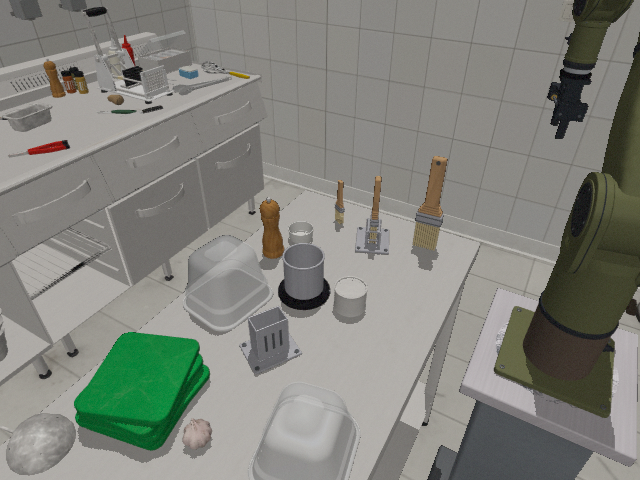

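View pics/top0.png

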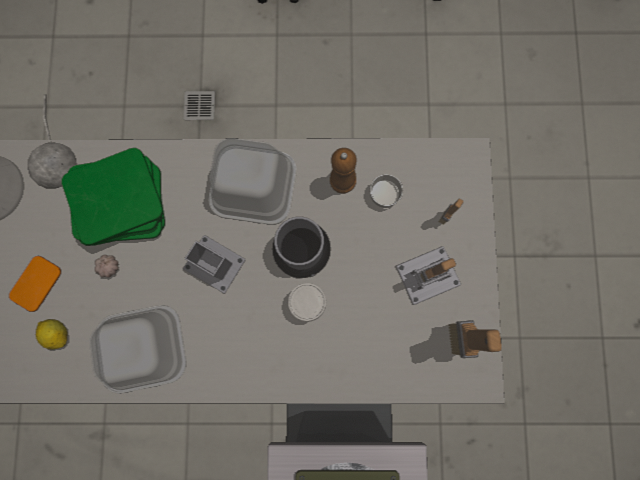

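Run:
```python
from h import *
np.set_printoptions(precision=4,suppress=True)
for c in ['top','scene']:
    s=dict(np.load(c+'0.npz'));W=cloud(s)
    print(c,'table z',np.nanmedian(W[...,2][np.abs(W[...,2])<.01]))
    def rect(n,cx,cy,rad,z0,z1):
        m=(np.hypot(W[...,0]-cx,W[...,1]-cy)<rad)&(W[...,2]>z0)&(W[...,2]<z1)
        P=W[m]
        if len(P)<5: print(n,len(P));return
        a=cv2.minAreaRect((P[:,:2]*1000).astype(np.float32))
        print(n,len(P),'mean',P.mean(0),'zmax',np.percentile(P[:,2],98),'rect mm',np.round(a[0],1),np.round(a[1],1),round(a[2],1))
    for n,x,y in [('bA',.483,-.167),('bB',.358,-.215),('bC',.610,-.210)]:
        rect(n+' top',x,y,.05,.06,.3); rect(n+' end',x,y,.05,.185,.3)
    for x,y in [(.483,-.167),(.358,-.215),(.61,-.21)]: rect('stand plate',x,y,.075,.005,.012)
    rect('well rim',.544,.09,.07,.104,.118)
    rect('sleeve rim',.515,.275,.06,.088,.1)
    rect('sleeve flange',.515,.275,.075,.003,.009)
    rect('mill',.684,.005,.05,.02,.2); rect('tin',.43,.08,.05,.05,.065)
```

```text
top table z 0.000456767530786939
bA top 376 mean [ 0.4856 -0.1674  0.1413] zmax 0.2005772491728781 rect mm [ 486.9 -175.5] [26.4 49.5] 22.1
bA end 136 mean [ 0.489  -0.1734  0.1965] zmax 0.20126961525154055 rect mm [ 489.2 -174.1] [16.3 23.7] 26.1
bB top 1235 mean [ 0.3594 -0.2202  0.1761] zmax 0.2658280287144942 rect mm [ 359.1 -226.6] [68.3 30. ] 4.0
bB end 561 mean [ 0.3593 -0.2217  0.2445] zmax 0.2664140097778669 rect mm [ 359.2 -226.6] [34.7 23.3] 5.5
bC top 154 mean [ 0.6107 -0.2104  0.106 ] zmax 0.13749268167767975 rect mm [ 612.  -212.3] [11.6 27.3] 57.3
bC end 0
stand plate 1403 mean [ 0.4867 -0.1696  0.0082] zmax 0.01151976751986985 rect mm [ 489.4 -166.4] [130.  128.3] 22.5
stand plate 50 mean [ 0.3594 -0.2076  0.0073] zmax 0.011633432318443755 rect mm [ 353.7 -203.1] [125.  122.6] 0.7
stand plate 108 mean [ 0.5732 -0.2052  0.0071] zmax 0.011185314409226663 rect mm [ 611.2 -213.6] [135.2 139.3] 28.3
well rim 398 mean [0.5475 0.0924 0.1108] zmax 0.11491816505343201 rect mm [546.7  91.9] [92.8 92.8] 90.0
sleeve rim 191 mean [0.516  0.2775 0.0945] zmax 0.09877126600248909 rec
[... 1094 characters left out ...]
x 0.01150311360370039 rect mm [ 356. -217.] [61.7 19.4] 22.3
stand plate 40 mean [ 0.5747 -0.2024  0.0082] zmax 0.011681841141045994 rect mm [ 584.2 -199.8] [28.9 93.5] 86.8
well rim 290 mean [0.5473 0.0937 0.1092] zmax 0.11260368410646697 rect mm [546.6  94.3] [97.1 93.1] 85.8
sleeve rim 274 mean [0.5145 0.2791 0.0924] zmax 0.09642079657698627 rect mm [515.4 278.3] [68.2 44.5] 58.2
sleeve flange 813 mean [0.5061 0.2945 0.0056] zmax 0.008402876309006909 rect mm [501.2 287.2] [136.   95.5] 39.9
mill 929 mean [0.689  0.0175 0.0957] zmax 0.16046963614946816 rect mm [691.7  11.3] [52.4 39.3] 46.4
tin 665 mean [0.4319 0.0804 0.055 ] zmax 0.058688597589381386 rect mm [432.8  79.9] [75.3 74.1] 82.0
```

Both pictures show the three brushes; the middle-sized one is in the stand (scene 376,208; top 438,271). The well is at top (301,247), the sleeve at (213,263), and the tall large brush at (475,340). The measured sizes match those given. I'll grip across the broad direction (yaw 113°), which keeps the gripper body away from the large brush.

```bash
cat >> h.py <<'E'
def plan(x,y,z,close=None):
    "shift (mm) and twist in tool axes from the measured pose to a down-pointing pose at x,y,z closing along yaw `close` (deg)"
    s=r.get_state();q=R.from_quat(s['eef_rot']);t=np.array([x,y,z])
    dp=q.inv().apply(t-s['tool_pos'])*1000
    out=[dp.round(1)]
    if close is not None:
        best=min((( q.inv()*R.from_euler('z',close+k,degrees=True)*R.from_euler('x',180,degrees=True)*R.from_euler('z',90,degrees=True)).as_rotvec() for k in(0,180)),key=np.linalg.norm)
        out.append(best.round(3))
    print(round(s['clock'],2),s['tool_pos'].round(4),*out)
E
python3 - <<'E'
from h import *
plan(.4895,-.173,.34,113)
E
```

```text
0.8 [ 0.1424 -0.6086  0.2608] [ 437.2 -345.1  -79.3] [ 0.     0.    -0.172]
```

>>> step_arm([
  {"dp": [0, 0, -60], "twist": [0, 0, 0], "hand": 1},
  {"dp": [45, -35, -79], "twist": [0, 0, -0.04], "hand": 1},
  {"dp": [90, -71, -79], "twist": [0, 0, -0.08], "hand": 1},
  {"dp": [138, -109, -79], "twist": [0, 0, -0.13], "hand": 1},
  {"dp": [186, -147, -79], "twist": [0, 0, -0.172], "hand": 1},
])

```text
clock: 1.42
tool_pos: [0.2911, -0.4215, 0.3401]
eef_rot: [0.98, 0.2, 0.0, 0.0]
contact_force: [1.3, 0.2, -0.5]
opening: 1.0
finger_force: 0.0
```

Run:
```python
from h import *
plan(.4895,-.173,.34,113)
```

```text
1.43 [ 0.2911 -0.4215  0.3401] [ 280.  -150.8    0. ] [ 0.001 -0.     0.002]
```

>>> step_arm([
  {"dp": [55, -30, 0], "twist": [0, 0, 0], "hand": 1},
  {"dp": [110, -59, 0], "twist": [0, 0, 0], "hand": 1},
  {"dp": [165, -89, 0], "twist": [0, 0, 0], "hand": 1},
  {"dp": [220, -119, 0], "twist": [0, 0, 0], "hand": 1},
  {"dp": [270, -145, 0], "twist": [0, 0, 0], "hand": 1},
])

```text
clock: 2.05
tool_pos: [0.4831, -0.182, 0.34]
eef_rot: [0.98, 0.2, 0.0, 0.0]
contact_force: [1.1, -0.6, -0.2]
opening: 1.0
finger_force: 0.0
```

Run:
```python
from h import *
plan(.4895,-.173,.171,113)
```

```text
2.05 [ 0.4831 -0.182   0.34  ] [  9.4  -5.9 169. ] [ 0.001 -0.001  0.001]
```

>>> step_arm([
  {"dp": [9.5, -6, 0], "twist": [0, 0, 0], "hand": 1},
  {"dp": [9.5, -6, 55], "twist": [0, 0, 0], "hand": 1},
  {"dp": [9.5, -6, 110], "twist": [0, 0, 0], "hand": 1},
  {"dp": [9.5, -6, 155], "twist": [0, 0, 0], "hand": 1},
  {"dp": [9.5, -6, 169], "twist": [0, 0, 0], "hand": 1},
])

```text
clock: 2.68
tool_pos: [0.4862, -0.1755, 0.1687]
eef_rot: [0.98, 0.199, -0.002, -0.001]
contact_force: [0.1, 0.8, 0.4]
opening: 0.997
finger_force: 0.0
```

>>> step_arm([
  {"dp": [0, 0, 0], "twist": [0, 0, 0], "hand": -0.1},
  {"dp": [0, 0, 0], "twist": [0, 0, 0], "hand": -0.2},
  {"dp": [0, 0, 0], "twist": [0, 0, 0], "hand": -0.2},
], force=15)

```text
clock: 3.05
tool_pos: [0.4891, -0.1752, 0.1722]
eef_rot: [0.98, 0.199, 0.001, 0.001]
contact_force: [0.3, -0.1, 0.5]
opening: 0.681
finger_force: 0.0
```

Run:
```python
from h import *
plan(.4895,-.173,.171,113)
np.set_printoptions(precision=4,suppress=True)
print(r.get_state()['opening'])
for c in ['scene','top']:
    s=snap(c,c+'1.png');W=cloud(s)
if 1:
    s=r.snapshot('scene');W=cloud(s)
    cv2.imwrite('pics/s1.png',cv2.resize(s['pixels'][130:280,300:480,::-1],None,fx=4,fy=4))
```

```text
3.05 [ 0.4891 -0.1752  0.1722] [ 1.2 -1.9  1.2] [ 0.002 -0.002  0.   ]
0.6806271227886791
```

View pics/s1.png

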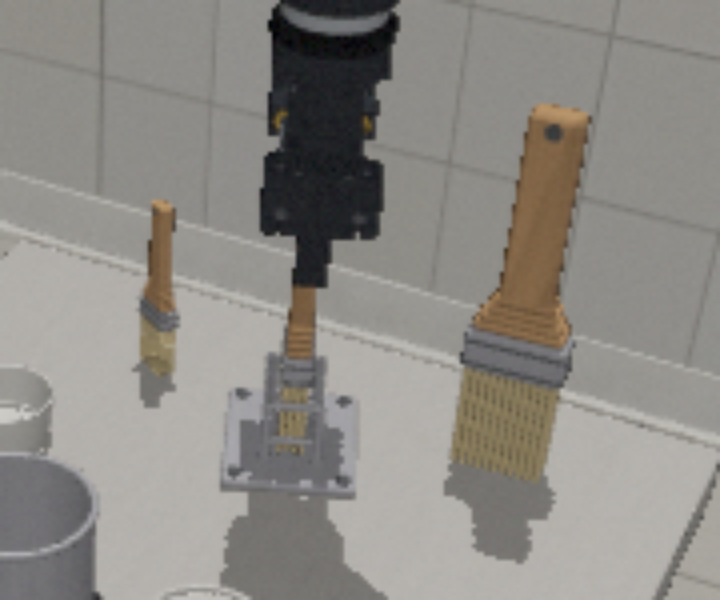

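The fingers straddle the handle of the right brush (crop 305,290); its bristles are in the stand at (292,420). Closing on it now.

>>> step_arm([
  {"dp": [1, -1.5, 1], "twist": [0, 0, 0], "hand": -0.3},
  {"dp": [1, -1.5, 1], "twist": [0, 0, 0], "hand": -1},
  {"dp": [1, -1.5, 1], "twist": [0, 0, 0], "hand": -1},
  {"dp": [1, -1.5, 1], "twist": [0, 0, 0], "hand": -1},
  {"dp": [1, -1.5, 1], "twist": [0, 0, 0], "hand": -1},
], force=15)

```text
clock: 3.82
tool_pos: [0.4884, -0.173, 0.1696]
eef_rot: [0.98, 0.2, -0.0, -0.0]
contact_force: [-0.7, -0.1, -0.6]
opening: 0.283
finger_force: 15.0
```

>>> step_arm([
  {"dp": [0, 0, 0], "twist": [0, 0, 0], "hand": -1},
  {"dp": [0, 0, 0], "twist": [0, 0, 0], "hand": -1},
], force=30)

```text
clock: 4.08
tool_pos: [0.4885, -0.173, 0.1697]
eef_rot: [0.98, 0.2, -0.0, 0.0]
contact_force: [-0.1, -0.1, -0.2]
opening: 0.282
finger_force: 30.0
```

Firm grip, 25 mm, with no side load. Lifting straight out.

>>> step_arm([
  {"dp": [0, 0, -15], "twist": [0, 0, 0], "hand": -1},
  {"dp": [0, 0, -45], "twist": [0, 0, 0], "hand": -1},
  {"dp": [0, 0, -90], "twist": [0, 0, 0], "hand": -1},
  {"dp": [0, 0, -140], "twist": [0, 0, 0], "hand": -1},
  {"dp": [0, 0, -170], "twist": [0, 0, 0], "hand": -1},
])

```text
clock: 4.7
tool_pos: [0.4891, -0.173, 0.3433]
eef_rot: [0.98, 0.2, 0.002, 0.001]
contact_force: [-0.3, 0.5, -1.0]
opening: 0.28
finger_force: 30.0
```

Run:
```python
from h import *
np.set_printoptions(precision=4,suppress=True)
print(r.get_state()['opening'])
plan(.5467,.093,.34,None)
s=snap('scene','scene2.png');W=cloud(s)
cv2.imwrite('pics/s2.png',cv2.resize(s['pixels'][60:280,300:480,::-1],None,fx=2.7,fy=2.7))
# brush rows by height below gripper
t=r.get_state()['tool_pos']
for z0 in np.arange(t[2]-.18,t[2]-.02,.012):
    m=(np.hypot(W[...,0]-t[0],W[...,1]-t[1])<.06)&(abs(W[...,2]-z0)<.006)
    if m.sum()>3: print(round(z0-t[2],3),m.sum(),W[m].mean(0)-t)
```

```text
0.27965151132712396
4.7 [ 0.4891 -0.173   0.3433] [ 157.1 -222.2    3.3]
-0.156 32 [-0.005   0.0177 -0.1557]
-0.144 33 [-0.0076  0.0195 -0.1444]
-0.132 29 [-0.0075  0.0198 -0.1325]
-0.12 41 [-0.0067  0.0188 -0.1202]
-0.108 36 [-0.0059  0.0198 -0.1066]
-0.096 46 [-0.008   0.0168 -0.095 ]
-0.084 47 [-0.0055  0.0164 -0.0851]
-0.072 43 [-0.0042  0.0133 -0.0722]
-0.06 33 [-0.0045  0.0113 -0.0602]
-0.048 35 [-0.0035  0.0109 -0.0482]
-0.036 31 [-0.0042  0.0113 -0.0365]
-0.024 25 [-0.0078  0.0181 -0.0224]
```

View pics/s2.png

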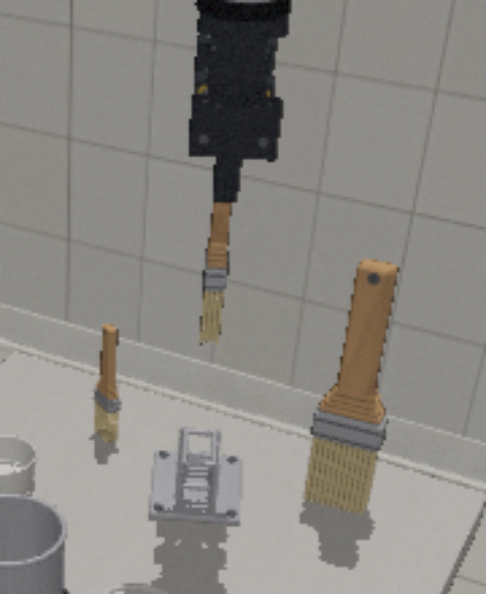

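The brush is out and hangs straight (crop 215,290), and the stand is empty. Moving over the well.

>>> step_arm([
  {"dp": [24, -34, 0], "twist": [0, 0, 0], "hand": -1},
  {"dp": [56, -80, 0], "twist": [0, 0, 0], "hand": -1},
  {"dp": [90, -128, 0], "twist": [0, 0, 0], "hand": -1},
  {"dp": [124, -176, 0], "twist": [0, 0, 0], "hand": -1},
  {"dp": [145, -206, 0], "twist": [0, 0, 0], "hand": -1},
])

```text
clock: 5.38
tool_pos: [0.5412, 0.077, 0.3402]
eef_rot: [0.98, 0.201, 0.0, -0.001]
contact_force: [-0.2, -1.0, -1.1]
opening: 0.281
finger_force: 30.0
```

Run:
```python
from h import *
plan(.5467,.093,.198,113)
```

```text
5.38 [0.5412 0.077  0.3402] [ 11.3 -12.4 142.2] [-0.001 -0.001  0.004]
```

>>> step_arm([
  {"dp": [11, -12.5, 0], "twist": [0, 0, 0], "hand": -1},
  {"dp": [11, -12.5, 0], "twist": [0, 0, 0], "hand": -1},
  {"dp": [11, -12.5, 30], "twist": [0, 0, 0], "hand": -1},
])

```text
clock: 5.75
tool_pos: [0.5482, 0.0868, 0.3112]
eef_rot: [0.98, 0.198, 0.002, 0.001]
contact_force: [0.7, -0.3, -1.7]
opening: 0.285
finger_force: 30.0
```

Run:
```python
from h import *
np.set_printoptions(precision=4,suppress=True)
plan(.5467,.093,.198,113)
for c in ['scene']:
    s=snap(c);W=cloud(s);t=r.get_state()['tool_pos']
    for n,a,b in[('bristle',-.16,-.11),('handle',-.063,-.03)]:
        m=(np.hypot(W[...,0]-t[0],W[...,1]-t[1])<.04)&(W[...,2]-t[2]>a)&(W[...,2]-t[2]<b)&(W[...,2]>.125)
        if m.sum()>5: print(n,m.sum(),(W[m].mean(0)-t),cv2.minAreaRect((W[m][:,:2]*1000-t[:2]*1000).astype(np.float32)), (W[m][:,2]-t[2]).min())
```

```text
5.75 [0.5482 0.0868 0.3112] [  0.5  -6.6 113.2] [ 0.003 -0.004 -0.003]
bristle 187 [-0.0028  0.0141 -0.132 ] ((-3.0381875038146973, 3.109638214111328), (16.14486312866211, 45.028297424316406), 0.4764070212841034) -0.15592135806475127
handle 129 [-0.0005  0.0107 -0.047 ] ((3.4830777645111084, 4.822283744812012), (16.613475799560547, 25.05392837524414), 21.36666488647461) -0.06288909254621178
```

>>> step_arm([
  {"dp": [0, -4, 0], "twist": [0, 0, 0], "hand": -1},
  {"dp": [0, -4, 40], "twist": [0, 0, 0], "hand": -1},
  {"dp": [0, -4, 80], "twist": [0, 0, 0], "hand": -1},
  {"dp": [0, -4, 105], "twist": [0, 0, 0], "hand": -1},
  {"dp": [0, -4, 112], "twist": [0, 0, 0], "hand": -1},
])

```text
clock: 6.42
tool_pos: [0.545, 0.0919, 0.1974]
eef_rot: [0.98, 0.199, -0.001, 0.0]
contact_force: [-0.1, 0.2, -0.7]
opening: 0.282
finger_force: 30.0
```

>>> step_arm([
  {"dp": [0, 0, 0], "twist": [0, 0, 0], "hand": -1},
  {"dp": [0, 0, 0], "twist": [0, 0, 0], "hand": -1},
])

```text
clock: 6.68
tool_pos: [0.546, 0.0929, 0.1991]
eef_rot: [0.98, 0.199, 0.001, 0.0]
contact_force: [-0.2, 0.2, -1.3]
opening: 0.28
finger_force: 30.0
```

Run:
```python
from h import *
plan(.5467,.093,.198,113)
s=snap('scene');cv2.imwrite('pics/s3.png',cv2.resize(s['pixels'][120:330,220:420,::-1],None,fx=2.8,fy=2.8))
```

```text
6.67 [0.546  0.0929 0.1991] [0.7 0.1 1.1] [ 0.001 -0.003 -0.   ]
```

View pics/s3.png

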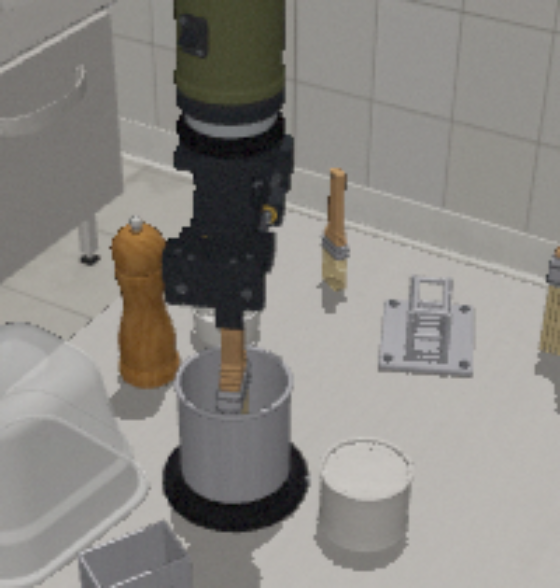

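The bristles are in the well, clear of its wall, with the ferrule below the rim (crop 232,395). Holding for more than a second.

>>> step_arm([
  {"dp": [0, 0, 0], "twist": [0, 0, 0], "hand": -1},
  {"dp": [0, 0, 0], "twist": [0, 0, 0], "hand": -1},
  {"dp": [0, 0, 0], "twist": [0, 0, 0], "hand": -1},
  {"dp": [0, 0, 0], "twist": [0, 0, 0], "hand": -1},
  {"dp": [0, 0, 0], "twist": [0, 0, 0], "hand": -1},
])

```text
clock: 7.35
tool_pos: [0.5451, 0.0928, 0.1977]
eef_rot: [0.98, 0.2, -0.0, 0.0]
contact_force: [-1.0, -0.8, -1.7]
opening: 0.282
finger_force: 30.0
```

>>> step_arm([
  {"dp": [0, 0, 0], "twist": [0, 0, 0], "hand": -1},
  {"dp": [0, 0, 0], "twist": [0, 0, 0], "hand": -1},
  {"dp": [0, 0, 0], "twist": [0, 0, 0], "hand": -1},
  {"dp": [0, 0, 0], "twist": [0, 0, 0], "hand": -1},
  {"dp": [0, 0, 0], "twist": [0, 0, 0], "hand": -1},
])

```text
clock: 7.98
tool_pos: [0.5451, 0.0927, 0.1977]
eef_rot: [0.98, 0.2, 0.0, 0.0]
contact_force: [-0.1, 0.7, -0.6]
opening: 0.278
finger_force: 30.0
```

>>> step_arm([
  {"dp": [0, 0, -25], "twist": [0, 0, 0], "hand": -1},
  {"dp": [0, 0, -60], "twist": [0, 0, 0], "hand": -1},
  {"dp": [0, 0, -100], "twist": [0, 0, 0], "hand": -1},
  {"dp": [0, 0, -130], "twist": [0, 0, 0], "hand": -1},
  {"dp": [0, 0, -140], "twist": [0, 0, 0], "hand": -1},
])

```text
clock: 8.6
tool_pos: [0.5458, 0.093, 0.3394]
eef_rot: [0.98, 0.199, 0.002, -0.0]
contact_force: [0.0, 0.6, -0.7]
opening: 0.282
finger_force: 30.0
```

Run:
```python
from h import *
plan(.5153,.2775,.34,59)
```

```text
8.6 [0.5458 0.093  0.3394] [  44.1 -181.7   -0.6] [-0.001 -0.003  0.943]
```

>>> step_arm([
  {"dp": [8, -32, 0], "twist": [0, 0, 0.15], "hand": -1},
  {"dp": [18, -72, 0], "twist": [0, 0, 0.33], "hand": -1},
  {"dp": [28, -115, 0], "twist": [0, 0, 0.51], "hand": -1},
  {"dp": [37, -155, 0], "twist": [0, 0, 0.69], "hand": -1},
  {"dp": [44, -181, 0], "twist": [0, 0, 0.87], "hand": -1},
])

```text
clock: 9.22
tool_pos: [0.5133, 0.2788, 0.3363]
eef_rot: [0.973, -0.231, -0.001, 0.001]
contact_force: [-1.1, -1.8, -0.3]
opening: 0.28
finger_force: 29.8
```

Run:
```python
from h import *
plan(.5153,.2775,.29,59)
```

```text
9.22 [0.5133 0.2788 0.3363] [ 2.5  0.2 46.3] [0.002 0.002 0.075]
```

>>> step_arm([
  {"dp": [1, 0, 20], "twist": [0, 0, 0.075], "hand": -1},
  {"dp": [1, 0, 46], "twist": [0, 0, 0.075], "hand": -1},
  {"dp": [1, 0, 46], "twist": [0, 0, 0.075], "hand": -1},
  {"dp": [1, 0, 46], "twist": [0, 0, 0.075], "hand": -1},
  {"dp": [1, 0, 46], "twist": [0, 0, 0.075], "hand": -1},
])

```text
clock: 9.85
tool_pos: [0.5163, 0.2762, 0.2926]
eef_rot: [0.963, -0.268, 0.001, -0.001]
contact_force: [0.6, -1.2, -1.3]
opening: 0.279
finger_force: 30.0
```

Run:
```python
from h import *
np.set_printoptions(precision=2,suppress=True)
plan(.5153,.2775,.171,59)
s=snap('scene');W=cloud(s);t=r.get_state()['tool_pos']
cv2.imwrite('pics/s4.png',cv2.resize(s['pixels'][170:390,200:340,::-1],None,fx=2.7,fy=2.7))
x0,y0=.5153,.2775
a=np.deg2rad(59);Y=np.array([np.cos(a),np.sin(a)]);X=np.array([np.sin(a),-np.cos(a)])
for n,lo,hi in[('rim',.089,.1),('brist',.13,.175),('ferr',.185,.2),('handle',.225,.255)]:
    m=(np.hypot(W[...,0]-x0,W[...,1]-y0)<.06)&(W[...,2]>lo)&(W[...,2]<hi)
    P=(W[m][:,:2]-[x0,y0])*1000;
    print(n,m.sum(),'x',np.percentile(P@X,[2,50,98]),'y',np.percentile(P@Y,[2,50,98]),cv2.minAreaRect(P.astype(np.float32)),W[m][:,2].min())
```

```text
9.85 [0.52 0.28 0.29] [ -1.6  -0.4 121.6] [-0. -0. -0.]
rim 245 x [-21.8   -3.45  20.92] y [-32.18   3.39  34.56] ((0.8623502254486084, 0.5735931396484375), (68.16238403320312, 45.60492706298828), 58.4731559753418) 0.08901735977106962
brist 423 x [-6.86 -4.74  9.39] y [-21.25   2.32  21.13] ((-2.549652099609375, 3.9215087890625), (46.2425651550293, 17.25064468383789), 38.48246765136719) 0.13044462131324874
ferr 150 x [-8.22 -6.41  7.34] y [-22.81   3.04  23.53] ((-2.0520553588867188, 4.372087478637695), (51.18761444091797, 22.263080596923828), 34.954341888427734) 0.18507446809679118
handle 208 x [-6.2  -3.97  6.57] y [-12.     2.21  12.62] ((-1.0397839546203613, 1.7035627365112305), (28.458955764770508, 15.508416175842285), 35.29022979736328) 0.22518504060851063
```

View pics/s4.png

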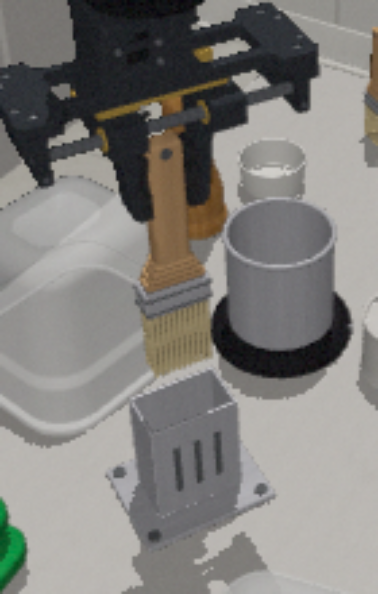

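The brush hangs over the sleeve, its broad side along the mouth (crop 180,330 over 185,405). The offsets are 1–2 mm against 7 mm of clearance, so I'm inserting it.

>>> step_arm([
  {"dp": [-1, -1, 20], "twist": [0, 0, 0], "hand": -1},
  {"dp": [-1, -1, 45], "twist": [0, 0, 0], "hand": -1},
  {"dp": [-1, -1, 70], "twist": [0, 0, 0], "hand": -1},
  {"dp": [-1, -1, 95], "twist": [0, 0, 0], "hand": -1},
  {"dp": [-1, -1, 112], "twist": [0, 0, 0], "hand": -1},
])

```text
clock: 10.52
tool_pos: [0.5155, 0.2774, 0.1792]
eef_rot: [0.963, -0.268, 0.0, -0.0]
contact_force: [0.7, -0.3, -0.7]
opening: 0.285
finger_force: 30.0
```

>>> step_arm([
  {"dp": [0, 0, 4], "twist": [0, 0, 0], "hand": -1},
  {"dp": [0, 0, 8], "twist": [0, 0, 0], "hand": -1},
  {"dp": [0, 0, 10], "twist": [0, 0, 0], "hand": -1},
  {"dp": [0, 0, 10], "twist": [0, 0, 0], "hand": -1},
])

```text
clock: 11.02
tool_pos: [0.5156, 0.2776, 0.1701]
eef_rot: [0.963, -0.268, 0.0, -0.0]
contact_force: [-0.1, 0.7, -1.6]
opening: 0.281
finger_force: 30.0
```

>>> step_arm([
  {"dp": [0, 0, 1], "twist": [0, 0, 0], "hand": -1},
  {"dp": [0, 0, 2], "twist": [0, 0, 0], "hand": -1},
  {"dp": [0, 0, 2], "twist": [0, 0, 0], "hand": -1},
], force=10)

```text
clock: 11.4
tool_pos: [0.5153, 0.2775, 0.1677]
eef_rot: [0.963, -0.268, -0.0, 0.0]
contact_force: [-0.2, -0.5, -0.4]
opening: 0.283
finger_force: 10.0
```

>>> step_arm([
  {"dp": [0, 0, 0], "twist": [0, 0, 0], "hand": -0.3},
  {"dp": [0, 0, 0], "twist": [0, 0, 0], "hand": 0.1},
  {"dp": [0, 0, 0], "twist": [0, 0, 0], "hand": 0.3},
  {"dp": [0, 0, 0], "twist": [0, 0, 0], "hand": 0.3},
  {"dp": [0, 0, 0], "twist": [0, 0, 0], "hand": 0.3},
])

```text
clock: 12.02
tool_pos: [0.5154, 0.2775, 0.1677]
eef_rot: [0.963, -0.268, 0.0, 0.0]
contact_force: [0.4, 0.5, 0.5]
opening: 0.651
finger_force: 0.0
```

>>> step_arm([
  {"dp": [0, 0, 0], "twist": [0, 0, 0], "hand": 0.7},
  {"dp": [0, 0, -20], "twist": [0, 0, 0], "hand": 0.7},
  {"dp": [0, 0, -60], "twist": [0, 0, 0], "hand": 0.7},
  {"dp": [0, 0, -110], "twist": [0, 0, 0], "hand": 0.7},
  {"dp": [0, 0, -150], "twist": [0, 0, 0], "hand": 0.7},
])

```text
clock: 12.65
tool_pos: [0.5155, 0.2775, 0.3197]
eef_rot: [0.963, -0.268, 0.0, -0.0]
contact_force: [-0.1, -0.6, 0.1]
opening: 0.852
finger_force: 0.0
```

Run:
```python
from h import *
np.set_printoptions(precision=4,suppress=True)
print(r.get_state()['clock'],r.get_state()['tool_pos'])
s=snap('scene');W=cloud(s)
cv2.imwrite('pics/s5.png',cv2.resize(s['pixels'][170:390,200:400,::-1],None,fx=2.7,fy=2.7))
m=(np.hypot(W[...,0]-.5153,W[...,1]-.2775)<.05)&(W[...,2]>.11)&(W[...,2]<.23)
print('brush top',np.percentile(W[m][:,2],[50,98,99.5]),W[m].mean(0))
for n,x,y in [('mill',.689,.01),('tin',.432,.079)]:
    m=(np.hypot(W[...,0]-x,W[...,1]-y)<.05)&(W[...,2]>.05)&(W[...,2]<.2);print(n,W[m].mean(0))
```

```text
12.65 [0.5155 0.2775 0.3197]
brush top [0.1598 0.1958 0.1966] [0.5126 0.2811 0.1585]
mill [0.6894 0.0181 0.1086]
tin [0.4321 0.0799 0.0551]
```

View pics/s5.png

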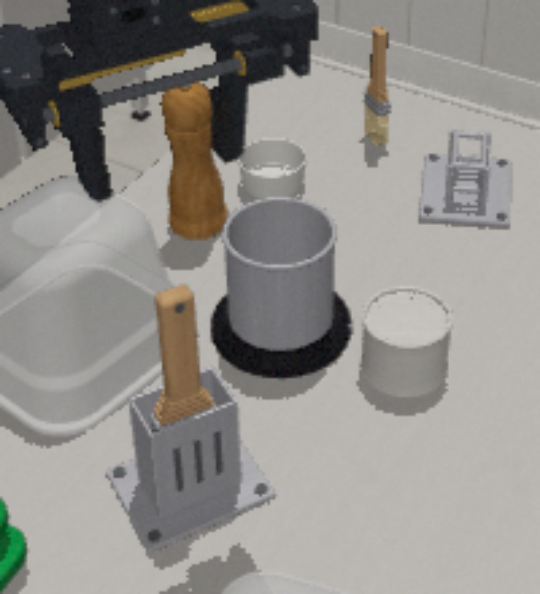

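The brush stands upright in the sleeve (crop 180,350). Its top is at 196 mm (6 + 190), so it rests on the floor of the sleeve. The gripper is clear and the tin and pepper mill have not moved; the ramekin looks undisturbed in the picture.

```bash
python3 -c "
from plant import r
print(r.finish_job())"
```

```text
the job is handed in; nothing more can be done
None
```

The middle-sized brush was lifted from the stand, held in the well for over a second with no sign of contact, and stood head down fully in the sleeve; the job was handed in at about 12.7 s, with no verdict returned.

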